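Set the two length stops of a portioning guide and lock them

TASK

Set up the portioning guide for the next batch: pull the red lock knob right out, slide the orange stop until the black line on its top points at the orange clip on the centre rail and the green stop until its line points at the green clip, then push the red knob fully home to lock them. The stops must not be moved while the knob is home, and the bottle, jar, tin and shaker must be left where they are.

Things in the scene. Friction and masses are not known exactly. Their poses are not given: they have to be found in the camera images.
- guide: Fixed aluminium guide, 250 (x) by 440 (y) mm, origin centre of underside, z up. Two lanes along y: near (orange stop) at x = -60, far (green stop) at x = +60 mm; lane floor 20 mm above the counter. White centre rail between, x -12 to +12 mm, top at z = 70 mm. End walls 45 mm high, inner faces at y = -212 and +212 mm; lips 32 mm high at x = -121 and +121 mm.
- orange_stop (a joint): Orange stop's position (m) along the guide's +y = guide-frame y of its black line; range -0.12 to 0.12. A block 88 (x) by 90 (y) by 60 mm high, from z = 22 to 82 mm, too wide to grip: push its end faces, 45 mm either side of the line. Slides stiffly (about 3 N), stays where left. Move it only while the lock knob is out.
- orange_stop_line (a point): Middle of the black line across the top of the orange stop (82 mm above the counter); its axes are the guide's.
- green_stop (a joint): Position (m) of the green stop along the guide's +y: the same as for the orange one (same block, far lane).
- green_stop_line (a point): Middle of the black line across the top of the green stop (82 mm above the counter); its axes are the guide's.
- orange_clip: Fixed orange marker clip sitting on the centre rail (either end), 24 mm (x) by 12 mm (y, along the rail) by 16 mm high; origin at the centre of its underside, 70 mm above the counter; its axes are the guide's. The orange stop's line belongs level with its middle, along the guide's y.
- green_clip: Fixed green marker clip on the centre rail, same size; the green stop's line belongs level with its middle, along the guide's y.
- lock_housing: Fixed grey lock housing, 80 mm (x) by 96 mm (y) by 105 mm high, beyond the left or the right end of the guide, with the guide's axes; origin at the centre of its underside. The red knob comes out of the middle of its front (-x) face.
- lock_knob (a joint): How far the red knob is pulled out (m), towards the housing's -x: 0 home (stops locked), 0.030 right out (stops free). It slides stiffly (about 4 N) between firm end stops and stays where it is left.
- lock_knob_grip (a point): Centre of the red knob: level cylinder along the housing's x, 32 mm diameter, 24 mm long, 85 mm above the counter, on a 12 mm rod; at home a 30 mm gap lies between its back and the housing. Axes are the housing's. Grip it from above by its sides (across y); its flat front face looks to -x.
- wine_bottle: Bystander: green wine bottle with an orange cap, upright, 74 mm in diameter, 300 mm high, on the far side of the guide; origin at the centre of its underside.
- jar: Bystander: amber jar with a brass lid, 54 mm in diameter, 75 mm high; origin at the centre of its underside, on the lane floor. Jar, tin and shaker stand at three of the four lane ends (not the -y end of the far lane), about 183 mm from the guide's middle; a stop at the farthest clip comes within about 10 mm of them.
- tin: Bystander: steel tin with a red label, 52 mm in diameter, 70 mm high, standing at another lane end; origin at the centre of its underside.
- shaker: Bystander: amber glass shaker with a steel top, 46 mm in diameter, 65 mm high, standing at another lane end; origin at the centre of its underside.
- end_block: Fixed plain grey block without a knob, the size of the lock housing, beyond the other end of the guide; origin at the centre of its underside.
Not all that is in view belongs to the job. What is shaped like the lock_housing but purple or yellow is not meant.

How it is judged:
By the outcome, as a careful person would: the job done as asked, in the order asked, and still so for the second after the job is handed in, with the robot touching nothing.
It also fails if it takes over 64 s, if anything falls off the work surface, if the arm or the gripper's body presses on something with over 40 N, if the wrist force passes 120 N, or if a joint passes its speed limit or range.

ROBOT

A 6-joint arm with a two-finger parallel gripper is mounted at the origin on the work surface. World frame = base frame: x ahead of the robot, y to its left, z up, the work surface at z = 0. Lengths are in m, angles in degrees, forces in N, time in s.
With the tool pointing down it reaches from about 0.25 to 0.725 m from the base axis. Payload 9.7 kg.
Tool frame: the origin (TCP) lies between the finger pads; the fingertips stand bot.tcp_to_tips ahead of it and the grasp point (between the pads) lies 2 mm behind it (bot.tcp_to_tips is the distance from the TCP to the fingertips, in m); z points along the fingers, y is the line along which they close (so a half turn about z gives the same grasp; the last joint's range is limited). The gripper opens to 85 mm and grips with 20 to 120 N. Pads are 22 mm wide; open, the fingers measure 114 mm over their backs; the gripper's body (76 mm by 85 mm) begins 54 mm behind the grasp point. The pads swing forward as they close: fully open they stand 13 mm farther back than shut.
Start: joints at [70.073, 4.979, 10.078, 95.1, 0, 90], TCP at [0.187, 0.517, 0.248] pointing down, gripper open.
Joint ranges: [-179.16, 179.16], [-48.56, 103.87], [-65.8, 70.77], [-126.05, 130.52], [-82.76, 87.17], [-180, 180]. Speed limits (degrees/s): [127.2, 127.2, 147.25, 180, 180, 180].

INTERFACE

Orientations are given as [roll, pitch, yaw] about the fixed x, y, z axes, in that order (R = Rz(yaw) Ry(pitch) Rx(roll)).
In Python, from workcell import sensors, camera, camera_params, bot gives the robot as it stands.
- The arm moves only by the tool apply_moves, never from a script. Its argument "motion" is a list of rows, each an object with "jaw": the opening, from -1 (shut) to 1 (fully open); "xyz": the shift along the tool's x, y, z in mm, a list of three; "twist": the turn about the tool's z in rad. A call has 1 to 5 rows; each row is the pose to reach, as a shift and turn from the pose commanded when the call began, along the tool's axes at that moment; what a row does not reach only later rows make up. A row lasts 1/8 s, in which the tool goes at most 62.5 mm and 10.7 degrees, less where a joint would pass 70% of its speed; a pose out of reach is approached as far as the arm can. A call with a gripper value outside its range is refused whole. The fingers move at their own pace and stop on an object; "grip_force" is the grip in N (left out, the last holds). Time passes only in rows, so rows that repeat a pose let the fingers close. It gives the time, the measured TCP pose, the force, the opening and the grip force at its end, in the units of the state.
- sensors.get_obs(): the state, without advancing time (a new reading comes with each control period).
- camera(name): name is "scene" or "top" or "wrist"; returns (picture, depth): 420x560x3 uint8, red, green, blue; 420x560 float32, m along the optical axis (not along the pixel's ray), 0 where there is no reading.
- camera_params(name): a dict with "mtx" (3x3 intrinsics, pixels), "k1" (the pictures are not rectified: a ray, as slopes to the right and down, at radius r is drawn at 1 + k1 r^2 times it, then the intrinsics apply), "rvec" (rotation vector, rad) and "tvec" (3), from world to camera coordinates, as OpenCV has them. Camera axes: x right, y down, z forward; pixel columns grow to the right and rows downward; lengths in m; the calibration is good to about 2 mm. A picture is of the moment at which its call begins: read the wrist's pose just before it. camera_params takes no time and is no camera call; for the wrist camera it gives the pose at the moment of the call.
- bot.job_done(): hands the job in; it is judged then, once.
The state is a dict: "time": time; "q": joint angles; "qd": joint speeds; "joint_efforts": joint torques, N m; "ee_pos": TCP position; "tcp_rot": TCP orientation; "wrist_force": force on the tool from outside, world axes, zero at the start; "torque": the same for the moment, N m; "opening": finger opening in m; "grasp_force": force on a finger pad.
Only numpy, scipy, OpenCV 4.12 (cv2) and the standard library are available. Lean on these libraries where they do the work, as an engineer would, in place of code of your own. Each camera call takes 0.05 s, during which the arm holds its last target. There are 200 camera calls.

## Working session

There is one attempt and no reset: what is moved stays moved. The work goes in short steps, Python scripts to look and compute and a tool call to move; the robot and the scene stay as the last step left them, time stands still between calls to the robot, and variables do not carry over. Pictures are saved under pics/ and viewed, at most 10 in all, crops included, and the job is handed in when it is done.

Besides the shell and the picture viewer there is one more tool, called after "Emit:" as a command line: name --argument value ..., lists and objects as JSON in quotes. apply_moves: Moves the arm, as the interface text tells. Its arguments: {"type":"object","properties":{"motion":{"type":"array","items":{"type":"object","properties":{"jaw":{"type":"number"},"xyz":{"type":"array","items":{"type":"number"}},"twist":{"type":"number"}}}},"grip_force":{"type":"number"}},"required":["motion"]}

```bash
ls; mkdir -p pics
python3 - <<'E'
from workcell import sensors,camera,camera_params,bot
import cv2,numpy as np
o=sensors.get_obs();print({k:o[k] for k in('time','ee_pos','tcp_rot','opening')},bot.tcp_to_tips)
for n in('scene','top'):
    p,d=camera(n);np.savez(f'pics/{n}0.npz',p=p,d=d);cv2.imwrite(f'pics/{n}0.png',p[:,:,::-1]);print(n,camera_params(n))
E
```

```text
pics
{'time': 0.0, 'ee_pos': array([0.18737489, 0.51687599, 0.24758374]), 'tcp_rot': array([-1.79923729e+02, -3.73488859e-04,  1.60073441e+02]), 'opening': 0.08531556084934633} 0.017
scene {'mtx': array([[520.47805416,   0.        , 273.62296175],
       [  0.        , 520.47805416, 203.73949099],
       [  0.        ,   0.        ,   1.        ]]), 'k1': -0.10502379796652232, 'rvec': array([ 1.43627426,  2.0616635 , -0.92742686]), 'tvec': array([ 0.14880971, -0.3414433 ,  1.62508976])}
top {'mtx': array([[394.2754094 ,   0.        , 284.61645085],
       [  0.        , 394.2754094 , 215.19918523],
       [  0.        ,   0.        ,   1.        ]]), 'k1': -0.005592105482625891, 'rvec': array([ 2.10384631, -2.13808915,  0.17717662]), 'tvec': array([0.07118417, 0.62008089, 0.90797583])}
```

View pics/top0.png

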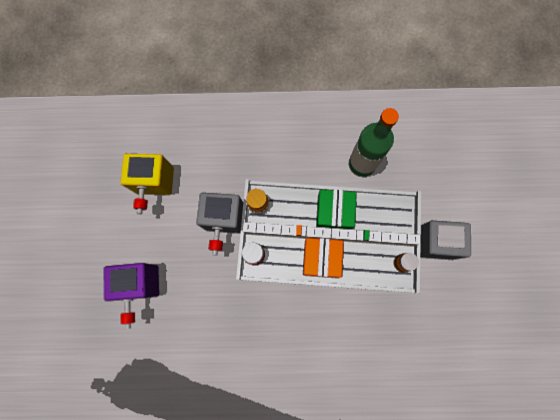

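View pics/scene0.png

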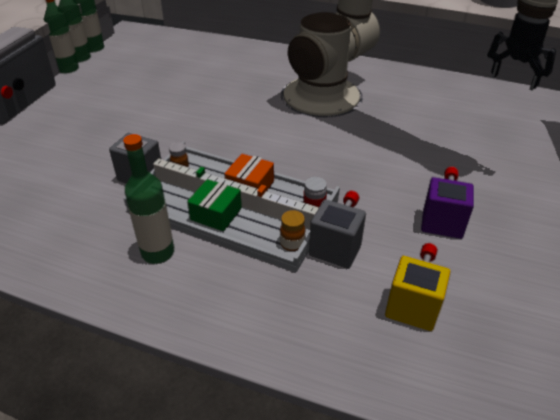

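The top view shows four candidates: yellow (143,170), purple (130,282), grey with a red knob (219,210) and plain grey (448,239). The grey one with the knob, at the guide's left (+y) end, is the lock housing. The orange clip is near (299,230) and the green clip near (366,235). I'll confirm in a crop and measure.

```bash
cat > h.py <<'E'
import cv2,numpy as np
from workcell import camera_params
def ray(n,uv,P=None):
    P=P or camera_params(n);K=P['mtx'];uv=np.atleast_2d(uv).astype(float)
    xd=(uv-K[[0,1],[2,2]])/K[[0,1],[0,1]];x=xd.copy()
    for _ in range(20): x=xd/(1+P['k1']*(x**2).sum(1,keepdims=True))
    R=cv2.Rodrigues(np.array(P['rvec'],float))[0]
    return -R.T@np.array(P['tvec']).ravel(),np.c_[x,np.ones(len(x))]@R
def plane(n,uv,z,P=None):
    c,d=ray(n,uv,P);return c+d*((z-c[2])/d[:,2])[:,None]
def blobs(p,lo,hi,mn=8):
    h=cv2.cvtColor(p,cv2.COLOR_RGB2HSV);m=cv2.inRange(h,lo,hi)
    n,l,s,c=cv2.connectedComponentsWithStats(m)
    return [(c[i].round(1),s[i].tolist()) for i in range(1,n) if s[i,4]>=mn],l
E
python3 - <<'E'
from h import *
p=np.load('pics/top0.npz')['p'];d=np.load('pics/top0.npz')['d']
for nm,lo,hi in(('orange',(5,170,120),(16,255,255)),('green',(50,150,50),(75,255,255)),('red',(0,180,80),(3,255,255))):
    for c,s in blobs(p,lo,hi)[0]: print(nm,c,s,plane('top',c,.085)[0].round(4), d[int(c[1]),int(c[0])])
cv2.imwrite('pics/crop0.png',cv2.resize(p[165:305,185:475,::-1],(783,378),interpolation=cv2.INTER_CUBIC))
E
```

```text
orange [389.7 115.8] [382, 108, 17, 16, 213] [ 0.8617 -0.2033  0.085 ] 0.74723834
orange [298.6 229.4] [297, 225, 5, 10, 41] [0.5814 0.0284 0.085 ] 0.9272461
orange [311.2 256.4] [304, 238, 16, 38, 519] [5.175e-01 4.000e-04 8.500e-02] 0.921491
orange [335.2 258.1] [328, 239, 15, 38, 501] [ 0.5126 -0.0552  0.085 ] 0.91722983
green [325.  207.3] [318, 190, 15, 36, 486] [ 0.6334 -0.0355  0.085 ] 0.94026566
green [348.5 208.9] [341, 191, 15, 37, 458] [ 0.6285 -0.0911  0.085 ] 0.94014215
green [366.  234.6] [364, 230, 5, 10, 49] [ 0.5664 -0.1293  0.085 ] 0.9269899
red [139.6 203.1] [134, 199, 13, 10, 107] [0.6516 0.4086 0.085 ] 0.9311466
red [215.  244.6] [209, 240, 13, 10, 120] [0.5487 0.2253 0.085 ] 0.9117294
red [126.6 317.7] [121, 313, 13, 11, 121] [0.3846 0.4248 0.085 ] 0.8844445
```

View pics/crop0.png

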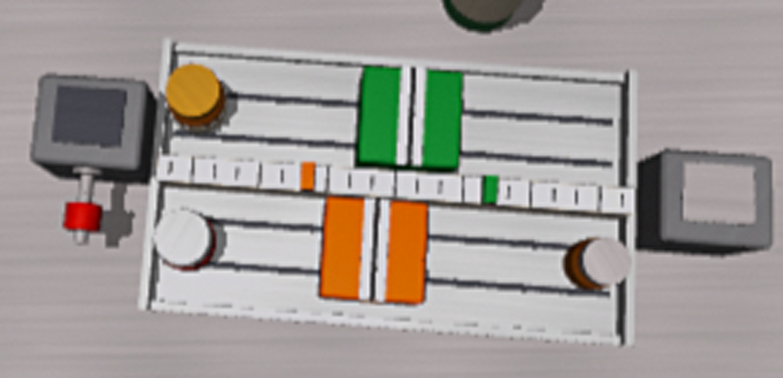

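The crop confirms the grey housing at the left end, with the red knob at crop (82,216). The orange clip is at crop (307,177) and the green at (490,189). The tin, jar and shaker stand at the lane ends. I'm moving over the knob for a wrist view.

Emit:
apply_moves --motion '[{"jaw":1,"xyz":[-62,-20,0],"twist":-0.05},{"jaw":1,"xyz":[-120,-40,0],"twist":-0.1},{"jaw":1,"xyz":[-178,-60,0],"twist":-0.15},{"jaw":1,"xyz":[-236,-80,0],"twist":-0.2},{"jaw":1,"xyz":[-294,-100,0],"twist":-0.254}]'

```text
time: 0.72
ee_pos: [0.431, 0.3213, 0.2481]
tcp_rot: [-180.0, -0.0, 174.7]
wrist_force: [0.2, 0.6, -0.3]
opening: 0.0859
grasp_force: 0.0
```

```bash
cat >> h.py <<'E'
from workcell import sensors
def tool(target,yaw=None,o=None):
    o=o or sensors.get_obs();r=np.radians(o['tcp_rot'])
    from scipy.spatial.transform import Rotation as S
    R=S.from_euler('xyz',r).as_matrix()
    print('t',round(o['time'],2),'pos',o['ee_pos'].round(4),'rot',o['tcp_rot'].round(2),'shift mm',(1000*R.T@(np.array(target)-o['ee_pos'])).round(1),'twist',None if yaw is None else round(-np.radians(yaw-o['tcp_rot'][2]),3))
E
python3 -c "
from h import *
tool([.549,.225,.25],174.6)"
```

```text
t 0.72 pos [0.431  0.3213 0.2481] rot [-1.8000e+02 -1.0000e-02  1.7473e+02] shift mm [-126.3  -85.1   -2. ] twist 0.002
```

Emit:
apply_moves --motion '[{"jaw":1,"xyz":[-50,-35,0]},{"jaw":1,"xyz":[-100,-70,0]},{"jaw":1,"xyz":[-120,-85,0]},{"jaw":1,"xyz":[-120,-85,0]}]'

```text
validation failed for argument at $.mo...
```

Run:
```python
from h import *
P=camera_params('wrist')
from workcell import camera
tool([.549,.225,.25],174.6)
p,d=camera('wrist');np.savez('pics/w1.npz',p=p,d=d);cv2.imwrite('pics/w1.png',p[:,:,::-1])
import json;json.dump({k:np.array(v).tolist() for k,v in P.items()},open('pics/w1.json','w'))
R=cv2.Rodrigues(P['rvec'])[0];print('cam',-R.T@P['tvec'].ravel(),R[2])
for nm,lo,hi in(('red',(0,180,60),(4,255,255)),('orange',(5,170,120),(16,255,255))):
  for c,s in blobs(p,lo,hi,30)[0]: print(nm,c,s,plane('wrist',c,.101,P)[0].round(4),d[int(c[1]),int(c[0])])
```

```text
t 0.72 pos [0.431  0.3213 0.2481] rot [-1.8000e+02 -1.0000e-02  1.7473e+02] shift mm [-126.3  -85.1   -2. ] twist 0.002
cam [0.35628821 0.32754799 0.37379083] [ 0.29454338 -0.02737104 -0.95524605]
red [396.2 125.7] [378, 110, 37, 32, 992] [0.3829 0.4176 0.101 ] 0.26681912
red [131.8 265.7] [106, 255, 43, 27, 568] [0.4856 0.1792 0.101 ] 0.35693127
red [196.4 313.6] [179, 294, 33, 35, 751] [0.5413 0.2292 0.101 ] 0.32007614
red [369.9 374.9] [365, 361, 13, 26, 200] [0.6292 0.3931 0.101 ] 0.35101545
```

View pics/w1.png

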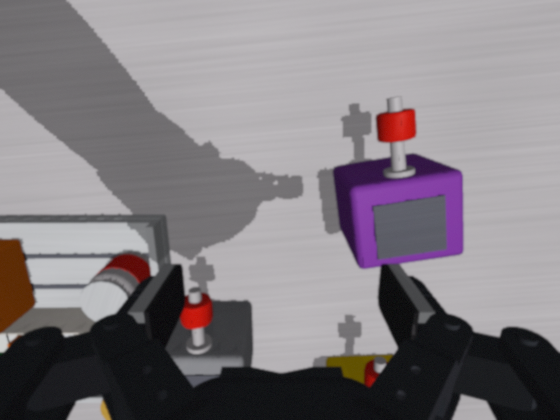

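The wrist view shows the purple decoy's knob at (396,126), our grey housing's knob at (196,310) and a yellow decoy at lower right. The move was refused, probably because the rows left out twist.

Emit:
apply_moves --motion '[{"jaw":1,"xyz":[-50,-45,0],"twist":0},{"jaw":1,"xyz":[-80,-85,0],"twist":0},{"jaw":1,"xyz":[-80,-85,0],"twist":0},{"jaw":1,"xyz":[-80,-85,0],"twist":0}]'

```text
time: 1.27
ee_pos: [0.5013, 0.2308, 0.248]
tcp_rot: [-180.0, -0.0, 174.6]
wrist_force: [0.1, 0.4, 0.1]
opening: 0.0853
grasp_force: 0.0
```

```bash
cat > look.py <<'E'
import sys;from h import *
from workcell import camera
P=camera_params('wrist')
tool([.549,.225,.085],174.6)
n=sys.argv[1]
p,d=camera('wrist');np.savez(f'pics/{n}.npz',p=p,d=d,**P);cv2.imwrite(f'pics/{n}.png',p[:,:,::-1])
for nm,lo,hi in(('red',(0,180,60),(4,255,255)),('orange',(5,170,120),(16,255,255)),('green',(50,150,50),(75,255,255))):
  for c,s in blobs(p,lo,hi,60)[0]:
    x,y,w,h,a=s; print(nm,c,s,'z.085',plane('wrist',c,.085,P)[0].round(4),'box@.085',plane('wrist',[[x,y+h/2],[x+w,y+h/2],[x+w/2,y],[x+w/2,y+h]],.085,P)[:,:2].round(4).tolist())
E
python3 look.py w2
```

```text
t 1.27 pos [0.5013 0.2308 0.248 ] rot [-1.7999e+02 -4.0000e-02  1.7458e+02] shift mm [-48.2  -1.2 162.9] twist -0.0
red [516.3  18.5] [493, 0, 48, 40, 1519] z.085 [0.3832 0.4233 0.085 ] box@.085 [[0.3824, 0.4057], [0.3861, 0.4422], [0.3706, 0.4223], [0.3984, 0.4256]]
red [206.5 198.2] [180, 188, 41, 33, 346] z.085 [0.5028 0.1622 0.085 ] box@.085 [[0.5064, 0.1373], [0.51, 0.1744], [0.4929, 0.1584], [0.524, 0.1532]]
red [279.2 240.5] [263, 224, 33, 31, 807] z.085 [0.5503 0.2237 0.085 ] box@.085 [[0.5478, 0.2086], [0.5508, 0.2395], [0.5338, 0.2256], [0.5652, 0.2225]]
red [471.9 316.5] [453, 300, 35, 35, 630] z.085 [0.6513 0.4096 0.085 ] box@.085 [[0.6508, 0.3908], [0.654, 0.4257], [0.6319, 0.4069], [0.6736, 0.4097]]
orange [ 37.3 224.1] [8, 182, 58, 87, 3311] z.085 [0.5127 0.0034 0.085 ] box@.085 [[0.5115, -0.0236], [0.5165, 0.029], [0.4739, 0.0154], [0.5575, -0.0111]]
orange [ 83.5 286.6] [76, 275, 16, 24, 279] z.085 [0.5807 0.0279 0.085 ] box@.085 [[0.5804, 0.0205], [0.5819, 0.036], [0.5682, 0.0318], [0.5943, 0.0247]]
orange [210.6 318.8] [192, 312, 33, 23, 148] z.085 [0.6294 0.146  0.085 ] box@.085 [[0.6331, 0.1262], [0.6364, 0.1597], [0.6213, 0.1451], [0.6486, 0.1408]]
green [ 48.4 310.9] [0, 291, 89, 45, 2807] z.085 [ 0.6042 -0.0141  0.085 ] box@.085 [[0.6023, -0.0626], [0.6112, 0.0253], [0.5817, -0.0112], [0.633, -0.0268]]
```

View pics/w2.png

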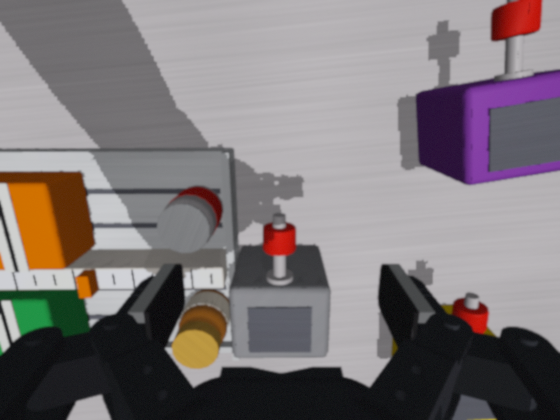

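The knob sits between the jaws in view, at (279,240), about (0.549, 0.2235). The tin at (190,218) is close, so I'll only half open the jaws.

Emit:
apply_moves --motion '[{"jaw":0.2,"xyz":[-47.5,-2.5,20],"twist":0},{"jaw":0.2,"xyz":[-47.5,-2.5,60],"twist":0},{"jaw":0.2,"xyz":[-47.5,-2.5,100],"twist":0},{"jaw":0.2,"xyz":[-47.5,-2.5,115],"twist":0},{"jaw":0.2,"xyz":[-47.5,-2.5,115],"twist":0}]'

```text
time: 1.95
ee_pos: [0.5478, 0.2245, 0.1332]
tcp_rot: [-180.0, -0.0, 174.7]
wrist_force: [0.6, -0.9, 1.3]
opening: 0.0514
grasp_force: 0.0
```

```bash
python3 look.py w3
```

```text
t 1.95 pos [0.5478 0.2245 0.1332] rot [-1.7998e+02 -5.0000e-02  1.7470e+02] shift mm [-1.2  0.6 48.2] twist 0.002
red [172.2 183.4] [129, 161, 64, 64, 1109] z.085 [0.5092 0.1687 0.085 ] box@.085 [[0.5123, 0.1444], [0.5155, 0.1789], [0.4967, 0.1651], [0.5322, 0.158]]
red [280.7 243.8] [254, 216, 54, 54, 2405] z.085 [0.5497 0.2234 0.085 ] box@.085 [[0.5478, 0.2084], [0.5507, 0.2389], [0.5331, 0.2252], [0.5663, 0.2221]]
red [555.8 359. ] [550, 337, 10, 43, 275] z.085 [0.6444 0.3894 0.085 ] box@.085 [[0.6437, 0.3858], [0.6442, 0.392], [0.6275, 0.3866], [0.6611, 0.3912]]
green [  2.5 366.4] [0, 346, 8, 38, 195] z.085 [0.6176 0.0388 0.085 ] box@.085 [[0.6164, 0.0376], [0.6169, 0.0426], [0.6025, 0.0449], [0.6313, 0.0352]]
```

View pics/w3.png

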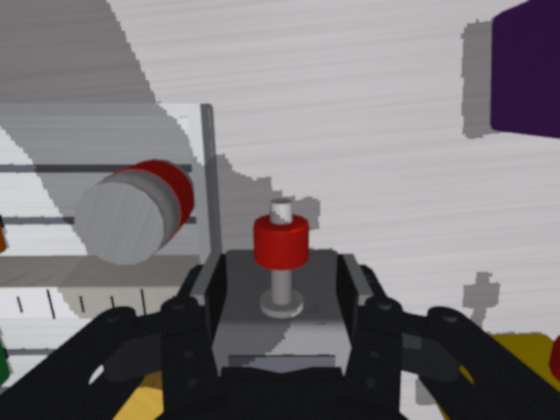

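The jaws are centred on the knob at (281,244). Now lowering and gripping.

Emit:
apply_moves --motion '[{"jaw":0.2,"xyz":[0,1,25],"twist":0},{"jaw":0.2,"xyz":[0,1,50],"twist":0},{"jaw":0.2,"xyz":[0,1,50],"twist":0},{"jaw":-0.5,"xyz":[0,1,50],"twist":0},{"jaw":-0.5,"xyz":[0,1,50],"twist":0}]' --grip_force 50

```text
time: 2.62
ee_pos: [0.5494, 0.2243, 0.0858]
tcp_rot: [-180.0, 0.2, 174.6]
wrist_force: [-2.8, -5.3, 5.2]
opening: 0.0304
grasp_force: 49.6
```

Emit:
apply_moves --motion '[{"jaw":-0.5,"xyz":[0,0,0],"twist":0},{"jaw":-0.5,"xyz":[0,0,0],"twist":0}]'

```text
time: 2.88
ee_pos: [0.5494, 0.2243, 0.0858]
tcp_rot: [-180.0, 0.2, 174.6]
wrist_force: [-1.5, -5.0, 4.8]
opening: 0.0306
grasp_force: 49.6
```

Emit:
apply_moves --motion '[{"jaw":-0.5,"xyz":[8,0,0],"twist":0},{"jaw":-0.5,"xyz":[16,0,0],"twist":0},{"jaw":-0.5,"xyz":[24,0,0],"twist":0},{"jaw":-0.5,"xyz":[32,0,0],"twist":0},{"jaw":-0.5,"xyz":[32,0,0],"twist":0}]'

```text
time: 3.5
ee_pos: [0.5193, 0.227, 0.0859]
tcp_rot: [-180.0, 0.4, 174.6]
wrist_force: [10.0, -6.8, -0.1]
opening: 0.0308
grasp_force: 52.9
```

Emit:
apply_moves --motion '[{"jaw":-0.5,"xyz":[3,0,0],"twist":0},{"jaw":-0.5,"xyz":[3,0,0],"twist":0}]'

```text
time: 3.75
ee_pos: [0.5191, 0.2271, 0.086]
tcp_rot: [-180.0, 0.7, 174.5]
wrist_force: [24.6, -7.8, -8.1]
opening: 0.0305
grasp_force: 52.1
```

It's firmly at the end stop. Relaxing, releasing and rising.

Emit:
apply_moves --motion '[{"jaw":-0.5,"xyz":[-3,0,0],"twist":0},{"jaw":0.15,"xyz":[-3,0,0],"twist":0},{"jaw":0.15,"xyz":[-3,0,0],"twist":0},{"jaw":0.15,"xyz":[-3,0,-30],"twist":0},{"jaw":0.15,"xyz":[-3,0,-80],"twist":0}]'

```text
time: 4.38
ee_pos: [0.5157, 0.2277, 0.1631]
tcp_rot: [-179.9, -0.2, 174.7]
wrist_force: [1.6, -0.1, 0.5]
opening: 0.0493
grasp_force: 0.0
```

Emit:
apply_moves --motion '[{"jaw":-1,"xyz":[0,-45,-60],"twist":0},{"jaw":-1,"xyz":[10,-105,-60],"twist":0},{"jaw":-1,"xyz":[20,-165,-60],"twist":0},{"jaw":-1,"xyz":[20,-225,-60],"twist":0},{"jaw":-1,"xyz":[20,-225,-60],"twist":0}]'

```text
time: 5.0
ee_pos: [0.4752, 0.0026, 0.2242]
tcp_rot: [-180.0, 0.1, 174.4]
wrist_force: [0.3, 0.4, 0.3]
opening: -0.0001
grasp_force: 0.0
```

```bash
python3 look.py w4
```

```text
t 5.0 pos [0.4752 0.0026 0.2242] rot [-1.7999e+02  8.0000e-02  1.7435e+02] shift mm [-51.4 228.6 139.3] twist -0.004
red [410.5 212. ] [395, 197, 46, 43, 638] z.085 [0.4993 0.1089 0.085 ] box@.085 [[0.5039, 0.096], [0.5077, 0.1345], [0.4868, 0.1148], [0.5256, 0.1157]]
red [545.  220.6] [529, 204, 31, 33, 822] z.085 [0.5181 0.2211 0.085 ] box@.085 [[0.5167, 0.2079], [0.5192, 0.2335], [0.5032, 0.2187], [0.5332, 0.2227]]
orange [282.  215.4] [264, 193, 38, 68, 1377] z.085 [0.4917 0.0011 0.085 ] box@.085 [[0.5006, -0.0152], [0.5038, 0.0171], [0.4723, 0.0039], [0.5341, -0.0021]]
orange [218.9 239.3] [198, 195, 41, 90, 3124] z.085 [ 0.508  -0.0552  0.085 ] box@.085 [[0.5069, -0.0733], [0.5104, -0.038], [0.4687, -0.0494], [0.5522, -0.0624]]
orange [ 53.7 225.3] [43, 219, 21, 16, 67] z.085 [ 0.4814 -0.1923  0.085 ] box@.085 [[0.482, -0.2017], [0.4838, -0.1841], [0.4758, -0.1908], [0.49, -0.1951]]
green [148.9 301.8] [141, 288, 17, 28, 380] z.085 [ 0.563  -0.1285  0.085 ] box@.085 [[0.5625, -0.1357], [0.5641, -0.1203], [0.549, -0.1249], [0.578, -0.1312]]
```

View pics/w4.png

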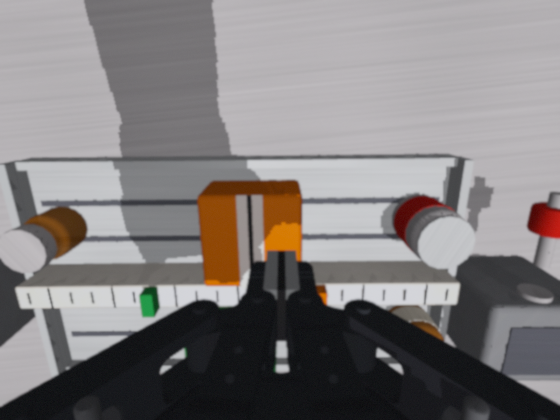

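The knob is out at (545,220). The orange block's line is at about (249,235), with free lane to its left, so I'm going behind its −y face.

Emit:
apply_moves --motion '[{"jaw":-1,"xyz":[-20,-55,0],"twist":0},{"jaw":-1,"xyz":[-43,-101,0],"twist":0},{"jaw":-1,"xyz":[-43,-101,60],"twist":0},{"jaw":-1,"xyz":[-43,-101,110],"twist":0},{"jaw":-1,"xyz":[-43,-101,152],"twist":0}]'

```text
time: 5.68
ee_pos: [0.5091, -0.0974, 0.0693]
tcp_rot: [180.0, -0.1, 174.7]
wrist_force: [0.7, -0.9, 1.0]
opening: 0.0001
grasp_force: 0.0
```

Emit:
apply_moves --motion '[{"jaw":-1,"xyz":[0,4,0],"twist":0},{"jaw":-1,"xyz":[0,8,0],"twist":0},{"jaw":-1,"xyz":[0,12,0],"twist":0},{"jaw":-1,"xyz":[0,16,0],"twist":0},{"jaw":-1,"xyz":[0,20,0],"twist":0}]'

```text
time: 6.3
ee_pos: [0.5117, -0.0791, 0.0724]
tcp_rot: [-180.0, 0.1, 174.6]
wrist_force: [0.6, -3.2, 2.3]
opening: 0.0
grasp_force: 1.7
```

Emit:
apply_moves --motion '[{"jaw":-1,"xyz":[0,9,0],"twist":0},{"jaw":-1,"xyz":[0,18,0],"twist":0},{"jaw":-1,"xyz":[0,27,0],"twist":0},{"jaw":-1,"xyz":[0,36,0],"twist":0},{"jaw":-1,"xyz":[0,36,0],"twist":0}]'

```text
time: 6.92
ee_pos: [0.514, -0.0421, 0.0709]
tcp_rot: [179.9, -0.1, 174.7]
wrist_force: [0.1, -0.1, 0.3]
opening: -0.0
grasp_force: 0.0
```

Run:
```python
from h import *
from workcell import camera
tool([.6,0,.072],174.6)
p,d=camera('top');np.savez('pics/t2.npz',p=p)
for nm,lo,hi in(('orange',(5,170,100),(16,255,255)),('green',(50,150,50),(75,255,255))):
    for c,s in blobs(p,lo,hi,20)[0]: print(nm,c,s,plane('top',c,.082)[0].round(4))
cv2.imwrite('pics/crop2.png',cv2.resize(p[165:305,185:475,::-1],(783,378),interpolation=cv2.INTER_CUBIC))
```

```text
t 6.92 pos [ 0.514  -0.0421  0.0709] rot [ 1.7995e+02 -6.0000e-02  1.7470e+02] shift mm [-81.7  49.8  -1.1] twist 0.002
orange [389.6 115.9] [381, 108, 18, 17, 217] [ 0.8628 -0.2039  0.082 ]
orange [298.6 229.4] [297, 225, 5, 10, 41] [0.5818 0.0283 0.082 ]
orange [291.9 254.9] [284, 236, 16, 38, 503] [0.5219 0.0452 0.082 ]
orange [311.1 243.7] [310, 238, 3, 11, 28] [ 5.474e-01 -3.000e-04  8.200e-02]
orange [312.2 268. ] [308, 260, 10, 16, 113] [ 0.4908 -0.0013  0.082 ]
green [323.1 195. ] [318, 190, 15, 17, 90] [ 0.6641 -0.0322  0.082 ]
green [348.9 194.3] [343, 191, 13, 7, 82] [ 0.6647 -0.094   0.082 ]
```

View pics/crop2.png

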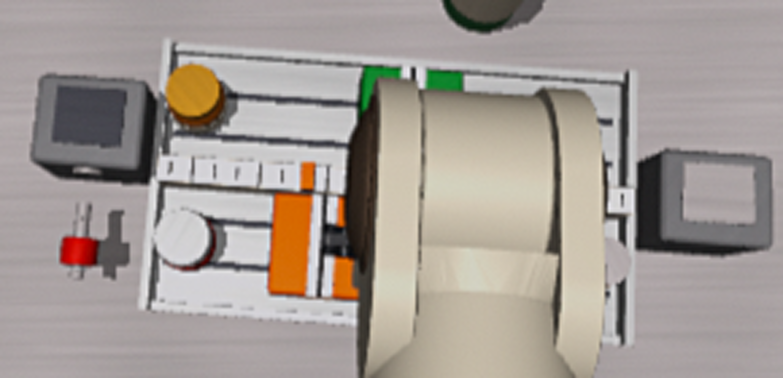

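The knob is out. The orange line at crop (320,245) is still about 16 mm short of the clip at (307,177). Pushing most of that, then I'll back off and measure.

Emit:
apply_moves --motion '[{"jaw":-1,"xyz":[0,6,0],"twist":0},{"jaw":-1,"xyz":[0,12,0],"twist":0},{"jaw":-1,"xyz":[0,14,0],"twist":0},{"jaw":-1,"xyz":[0,14,0],"twist":0}]'

```text
time: 7.48
ee_pos: [0.5157, -0.0289, 0.0712]
tcp_rot: [180.0, 0.0, 174.6]
wrist_force: [-0.0, -0.3, 0.8]
opening: -0.0002
grasp_force: 0.2
```

Emit:
apply_moves --motion '[{"jaw":-1,"xyz":[0,-20,0],"twist":0},{"jaw":-1,"xyz":[0,-20,-60],"twist":0},{"jaw":-1,"xyz":[0,-20,-110],"twist":0},{"jaw":-1,"xyz":[40,0,-150],"twist":0},{"jaw":-1,"xyz":[40,0,-150],"twist":0}]'

```text
time: 8.1
ee_pos: [0.476, -0.0245, 0.2255]
tcp_rot: [179.9, 0.4, 174.7]
wrist_force: [0.3, -0.4, -0.2]
opening: 0.0002
grasp_force: 0.0
```

```bash
cat > line.py <<'E'
import sys;from h import *
from workcell import camera
o=sensors.get_obs();print(o['time'],o['ee_pos'].round(4),o['tcp_rot'].round(2))
Y=np.array([.0947,.9955,0])
for n in('wrist','top'):
    P=camera_params(n);p,d=camera(n);cv2.imwrite(f'pics/{sys.argv[1]}_{n}.png',p[:,:,::-1]);np.savez(f'pics/{sys.argv[1]}_{n}.npz',p=p,d=d,**P)
    for nm,lo,hi in(('orange',(5,170,100),(16,255,255)),('green',(50,150,50),(75,255,255))):
        for c,s in blobs(p,lo,hi,20)[0]:
            q=plane(n,c,.082,P)[0];print(n,nm,c,s,q.round(4),'gy',(q@Y).round(4))
E
python3 line.py a
```

```text
8.1 [ 0.476  -0.0245  0.2255] [179.93   0.38 174.69]
wrist orange [337.4 209.9] [295, 177, 107, 103, 2198] [0.4943 0.0216 0.082 ] gy 0.0683
wrist orange [ 81.6 223.4] [56, 210, 40, 39, 457] [ 0.486  -0.1983  0.082 ] gy -0.1514
wrist orange [347.1 294.5] [341, 285, 14, 24, 192] [0.578  0.0271 0.082 ] gy 0.0817
wrist orange [447.1 328.6] [428, 322, 39, 16, 355] [0.6242 0.1212 0.082 ] gy 0.1797
wrist green [176.9 296.5] [170, 283, 15, 30, 352] [ 0.5652 -0.1305  0.082 ] gy -0.0764
wrist green [225.8 305.1] [218, 303, 18, 6, 55] [ 0.5787 -0.0866  0.082 ] gy -0.0315
wrist green [281. 358.] [273, 341, 17, 33, 452] [ 0.6441 -0.0407  0.082 ] gy 0.0204
top orange [389.7 115.9] [381, 108, 18, 17, 216] [ 0.8628 -0.2041  0.082 ] gy -0.1215
top orange [298.6 229.4] [297, 225, 5, 10, 41] [0.5818 0.0283 0.082 ] gy 0.0833
top orange [286.5 254.5] [279, 236, 16, 38, 513] [0.523  0.0578 0.082 ] gy 0.1071
top green [325.7 194.1] [319, 190, 14, 9, 122] [ 0.6662 -0.0385  0.082 ] gy 0.0248
top green [348.9 197.3] [343, 191, 13, 14, 162] [ 0.6574 -0.0937  0.082 ] gy -0.031
```

View pics/a_wrist.png

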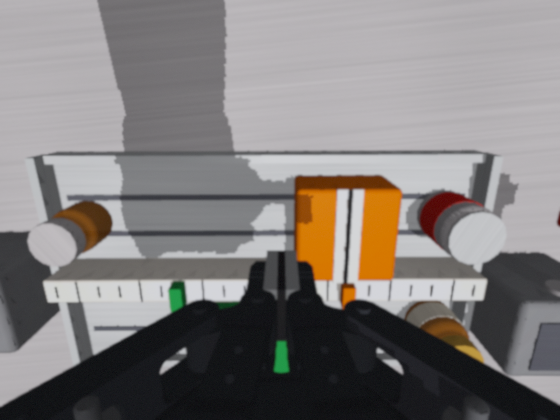

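The orange line runs down column 349 or so (rows 190–278), close to the clip at (348,295). I'll measure it sub-pixel.

```bash
cat > m.py <<'E'
import sys;from h import *
# args: npz cam colour(0 orange,1 green) r0 r1 c0 c1 : fit dark line inside window (row-wise intensity minimum)
def fitline(f,n,r0,r1,c0,c1,z=.082):
    a=np.load(f);P={k:a[k] for k in('mtx','k1','rvec','tvec')};P['k1']=float(P['k1'])
    g=255-a['p'].astype(float).min(2)   # low blue in orange too, so window to the white bands
    pts=[]
    for r in range(r0,r1):
        s=g[r,c0:c1]; w=np.clip(s-np.median(s)-15,0,None)
        if w.sum()>20: pts.append((np.sum(w*np.arange(c0,c1))/w.sum(),r))
    q=plane(n,np.array(pts),z,P)[:,:2]
    vx,vy,x,y=cv2.fitLine(q.astype(np.float32),cv2.DIST_HUBER,0,1e-4,1e-4).ravel()
    if vx<0:vx,vy=-vx,-vy
    print(n,len(pts),'point',x.round(4),y.round(4),'angle',np.degrees(np.arctan2(vy,vx)).round(2)); return np.array([x,y]),P,a
E
python3 - <<'E'
from m import *
a=np.load('pics/a_wrist.npz')['p']
for r in(195,230,270): print(a[r,330:372].min(1))
for f,n,z in(('pics/a_wrist.npz','wrist',(190,277,341,358)),):
    q,P,A=fitline(f,n,*z)
    # rail front top edge direction: white rail -> clip positions
    for zz in(.078,.086): 
        for c in((347.1,294.5),(176.9,296.5)): print(zz,plane(n,c,zz,P)[0].round(4))
t=np.load('pics/a_top.npz')['p']
for r in(245,255,265): print(t[r,284:312].min(1))
print(t[225:236,292:304,2])
E
```

```text
[ 21  18  12  17  19  51 117 177 204 211 212 212 212 212 212 212 207 191
 153  99  56  69 124 176 203 211 212 212 212 212 212 212 207 182 126  55
  19  10  11   0  11   9]
[ 10   0   4  33  96 157 195 209 212 212 212 212 213 211 204 180 129  72
  52  92 149 188 206 212 212 212 212 212 212 209 190 149  85  28   4   3
   4   3   0   8   2   1]
[  0  27  88 152 192 208 212 212 212 212 212 208 195 163 110  59  60 116
 172 202 211 212 212 212 212 212 209 193 155  94  29   0   0   0   0   0
   0   0   0   0   0   0]
wrist 87 point 0.5186 0.0295 angle -5.1
0.078 [0.5806 0.0277 0.078 ]
0.078 [ 0.5677 -0.1322  0.078 ]
0.086 [0.5753 0.0264 0.086 ]
0.086 [ 0.5628 -0.1288  0.086 ]
[  0   0   0   0   0   0   0   0   0   0  71 207 213 215 160  59 155 211
 215 214 101  18  10  24  28  27  27  28]
[  1   0   2   2   2   1   0   0   0  35 184 207 216 217  78  58 206 217
 213 136  38   7  15  26  27  28  27  29]
[  4   7   5   3   4   4   4   0  19 135 208 215 218  97  30  41  55  88
  59  44  23  13  21  24  26  28  26  26]
[[170 175 204 210 150  57  51  56  51  91 186 191]
 [213 213 215 215 124  22   0   0   0  41 167 172]
 [215 214 218 223 125  24   0   0   0  69 213 220]
 [214 213 218 223 101   8   0   0   0  69 216 220]
 [213 214 218 223 101  11   0   0   0  75 214 220]
 [213 213 218 223 102  12   0   0   0  89 214 219]
 [213 213 219 224 101   9   0   0   3  91 214 221]
 [214 214 220 225  86   0   0   0   5  92 214 220]
 [217 217 219 227  85   0   0   0   9 104 215 221]
 [203 203 216 221  85   2   0   0  15 123 216 223]
 [121 136 166 173  78  35  35  19  23 104 185 193]]
```

```bash
python3 -c "
from h import *
tool([.5142,-.045,.0712],174.7);tool([.516,-.0262,.0712],174.7)"
```

```text
t 8.2 pos [ 0.4763 -0.0253  0.2217] rot [1.7997e+02 1.1000e-01 1.7466e+02] shift mm [-39.3 -16.2 150.6] twist -0.001
t 8.2 pos [ 0.4763 -0.0253  0.2217] rot [1.7997e+02 1.1000e-01 1.7466e+02] shift mm [-39.3   2.7 150.6] twist -0.001
```

Emit:
apply_moves --motion '[{"jaw":-1,"xyz":[-39,-18,50],"twist":0},{"jaw":-1,"xyz":[-39,-18,110],"twist":0},{"jaw":-1,"xyz":[-39,-18,150],"twist":0},{"jaw":-1,"xyz":[-39,-18,150],"twist":0},{"jaw":-1,"xyz":[-39,-12,150],"twist":0}]'

```text
time: 8.82
ee_pos: [0.5142, -0.0413, 0.0724]
tcp_rot: [180.0, 0.1, 174.6]
wrist_force: [0.5, 1.1, -0.4]
opening: 0.0002
grasp_force: 0.0
```

Emit:
apply_moves --motion '[{"jaw":-1,"xyz":[0,6,0],"twist":0},{"jaw":-1,"xyz":[0,9,0],"twist":0},{"jaw":-1,"xyz":[0,11,0],"twist":0},{"jaw":-1,"xyz":[0,12,0],"twist":0},{"jaw":-1,"xyz":[0,12,0],"twist":0}]'

```text
time: 9.45
ee_pos: [0.5147, -0.0291, 0.0713]
tcp_rot: [-180.0, 0.0, 174.6]
wrist_force: [0.2, -0.9, 0.6]
opening: 0.0003
grasp_force: 0.0
```

Emit:
apply_moves --motion '[{"jaw":-1,"xyz":[0,0,0],"twist":0},{"jaw":-1,"xyz":[0,0,0],"twist":0}]'

```text
time: 9.7
ee_pos: [0.5146, -0.0292, 0.0713]
tcp_rot: [-180.0, -0.0, 174.6]
wrist_force: [-0.8, 0.5, -1.3]
opening: -0.0001
grasp_force: 0.0
```

Now 3 mm more.

Emit:
apply_moves --motion '[{"jaw":-1,"xyz":[0,1,0],"twist":0},{"jaw":-1,"xyz":[0,2,0],"twist":0},{"jaw":-1,"xyz":[0,3,0],"twist":0},{"jaw":-1,"xyz":[0,3,0],"twist":0},{"jaw":-1,"xyz":[0,3,0],"twist":0}]'

```text
time: 10.32
ee_pos: [0.5149, -0.0262, 0.0713]
tcp_rot: [-180.0, -0.0, 174.6]
wrist_force: [-0.9, -2.1, 0.0]
opening: -0.0004
grasp_force: 1.4
```

Emit:
apply_moves --motion '[{"jaw":-1,"xyz":[0,-20,0],"twist":0},{"jaw":-1,"xyz":[0,-20,-60],"twist":0},{"jaw":-1,"xyz":[0,30,-110],"twist":0},{"jaw":-1,"xyz":[40,80,-150],"twist":0},{"jaw":-1,"xyz":[40,80,-150],"twist":0}]'

```text
time: 10.95
ee_pos: [0.4824, 0.0594, 0.2239]
tcp_rot: [179.9, 0.2, 174.8]
wrist_force: [0.3, 0.6, -1.0]
opening: 0.0001
grasp_force: 0.0
```

```bash
python3 line.py b
```

```text
10.95 [0.4824 0.0594 0.2239] [179.9    0.18 174.75]
wrist orange [284.6 205.5] [254, 179, 51, 83, 1819] [0.4915 0.0611 0.082 ] gy 0.1074
wrist orange [221.9 234.1] [201, 189, 51, 94, 3221] [0.5124 0.0047 0.082 ] gy 0.0532
wrist orange [  2.2 237.7] [0, 224, 7, 26, 127] [ 0.498 -0.184  0.082] gy -0.136
wrist green [ 85.4 299.4] [75, 286, 21, 28, 448] [ 0.5648 -0.1296  0.082 ] gy -0.0755
wrist green [141.2 317.6] [121, 306, 59, 33, 942] [ 0.5891 -0.083   0.082 ] gy -0.0268
wrist green [183.9 352.6] [181, 347, 6, 12, 54] [ 0.6325 -0.0502  0.082 ] gy 0.01
top orange [389.7 115.8] [381, 108, 18, 16, 215] [ 0.8631 -0.2041  0.082 ] gy -0.1215
top green [330.7 193.4] [327, 190, 6, 11, 32] [ 0.6677 -0.0506  0.082 ] gy 0.0129
top green [348.7 208.4] [342, 191, 14, 37, 445] [ 0.6303 -0.0921  0.082 ] gy -0.0319
top green [366.  234.6] [364, 230, 5, 10, 49] [ 0.5668 -0.1299  0.082 ] gy -0.0757
```

View pics/b_wrist.png

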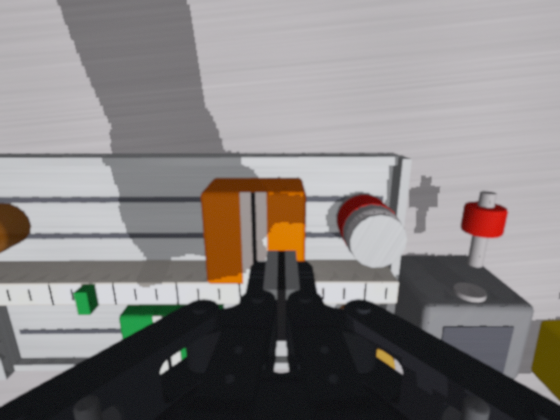

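Orange has moved; the clip is hidden by the gripper in this view, so I'll check it later. Now the green stop.

```bash
python3 -c "
from h import *
tool([.639,.0160,.072],174.7);tool([.63,-.0738,.072])"
```

```text
t 11.05 pos [0.4826 0.0586 0.2226] rot [1.7994e+02 1.3000e-01 1.7476e+02] shift mm [-159.3  -28.3  150.9] twist 0.001
t 11.05 pos [0.4826 0.0586 0.2226] rot [1.7994e+02 1.3000e-01 1.7476e+02] shift mm [-158.5 -118.5  150.8] twist None
```

Emit:
apply_moves --motion '[{"jaw":-1,"xyz":[-55,-10,0],"twist":0},{"jaw":-1,"xyz":[-110,-20,0],"twist":0},{"jaw":-1,"xyz":[-159,-28,30],"twist":0},{"jaw":-1,"xyz":[-159,-28,90],"twist":0},{"jaw":-1,"xyz":[-159,-28,150],"twist":0}]'

```text
time: 11.68
ee_pos: [0.6384, 0.0129, 0.067]
tcp_rot: [-180.0, -0.1, 174.5]
wrist_force: [0.1, 0.4, -0.1]
opening: -0.0002
grasp_force: 0.0
```

Emit:
apply_moves --motion '[{"jaw":-1,"xyz":[0,-6,0],"twist":0},{"jaw":-1,"xyz":[0,-14,0],"twist":0},{"jaw":-1,"xyz":[0,-24,0],"twist":0},{"jaw":-1,"xyz":[0,-34,0],"twist":0},{"jaw":-1,"xyz":[0,-44,0],"twist":0}]'

```text
time: 12.3
ee_pos: [0.635, -0.0299, 0.0731]
tcp_rot: [180.0, 0.2, 174.6]
wrist_force: [2.3, 3.2, 2.9]
opening: -0.0
grasp_force: 1.9
```

```bash
python3 -c "
from h import *
tool([.63,-.0738,.072],174.7)"; python3 line.py c
```

```text
t 12.3 pos [ 0.635  -0.0299  0.0731] rot [1.7997e+02 1.7000e-01 1.7464e+02] shift mm [  0.9 -44.2   1. ] twist -0.001
12.3 [ 0.635  -0.0299  0.0731] [1.7997e+02 1.7000e-01 1.7464e+02]
wrist orange [327.6  68. ] [301, 0, 102, 101, 1947] [ 0.5512 -0.0075  0.082 ] gy 0.0448
wrist orange [410.4   8.2] [410, 0, 2, 18, 20] [0.5366 0.0189 0.082 ] gy 0.0696
wrist orange [512.8  87.3] [473, 0, 87, 99, 858] [0.563  0.0529 0.082 ] gy 0.106
wrist orange [537.7   3.9] [530, 0, 16, 10, 62] [0.5394 0.0575 0.082 ] gy 0.1083
wrist orange [553.1  12.2] [544, 0, 16, 30, 174] [0.5421 0.0625 0.082 ] gy 0.1136
wrist orange [405.4  50.8] [404, 29, 5, 46, 81] [0.5485 0.0176 0.082 ] gy 0.0695
wrist orange [557.6  71.2] [555, 64, 5, 15, 31] [0.5595 0.0666 0.082 ] gy 0.1193
wrist orange [430.5 143.5] [416, 113, 44, 70, 466] [0.5789 0.0268 0.082 ] gy 0.0815
wrist green [  6.7 152.6] [0, 116, 20, 65, 841] [ 0.5683 -0.1201  0.082 ] gy -0.0658
wrist green [127.5 252.8] [4, 177, 252, 202, 26775] [ 0.6099 -0.0875  0.082 ] gy -0.0293
wrist green [178.4 356.4] [171, 348, 16, 18, 158] [ 0.6597 -0.077   0.082 ] gy -0.0142
top orange [392.8 114.6] [384, 108, 15, 16, 113] [ 0.8661 -0.212   0.082 ] gy -0.129
top orange [298.6 229.4] [297, 225, 5, 10, 41] [0.5818 0.0283 0.082 ] gy 0.0833
top orange [285.4 254.3] [278, 236, 16, 38, 513] [0.5236 0.0604 0.082 ] gy 0.1097
top orange [303.7 254.1] [302, 237, 5, 38, 81] [0.5233 0.0176 0.082 ] gy 0.0671
```

Run:
```python
from m import *
a=np.load('pics/c_wrist.npz')['p']
for r in(5,40,80,95): 
    s=a[r,400:480].min(1);print(r,s.tolist())
for r in(115,125,135,150,170): print(r,a[r,408:470,2].tolist())
t=np.load('pics/c_top.npz')['p']
for r in(240,244,248,252,256,260,264,268): print(r,t[r,290:304].min(1).tolist())
for r in range(224,237): print(r,t[r,293:305,2].tolist())
```

```text
5 [17, 20, 21, 21, 18, 16, 12, 17, 18, 18, 17, 53, 117, 173, 200, 210, 212, 212, 212, 212, 212, 212, 213, 211, 212, 212, 212, 212, 212, 212, 212, 212, 212, 212, 212, 211, 212, 211, 206, 191, 165, 144, 123, 90, 58, 45, 41, 44, 43, 42, 43, 45, 44, 42, 48, 71, 124, 174, 202, 210, 211, 211, 211, 211, 212, 211, 211, 212, 211, 211, 211, 211, 211, 210, 211, 211, 211, 211, 211, 211]
40 [25, 24, 24, 23, 24, 19, 23, 35, 80, 153, 195, 211, 213, 213, 214, 213, 213, 213, 214, 213, 214, 214, 213, 213, 213, 213, 214, 213, 214, 213, 213, 213, 213, 213, 213, 213, 212, 201, 168, 110, 58, 46, 46, 45, 46, 44, 44, 45, 46, 48, 69, 123, 176, 203, 211, 212, 213, 213, 213, 212, 212, 213, 212, 213, 212, 212, 213, 213, 212, 213, 212, 212, 213, 212, 212, 213, 212, 212, 210, 197]
80 [29, 27, 31, 43, 94, 162, 201, 213, 214, 215, 214, 214, 214, 214, 214, 214, 214, 214, 214, 214, 215, 215, 214, 214, 214, 214, 214, 214, 213, 204, 179, 155, 136, 106, 70, 50, 46, 48, 45, 44, 46, 45, 45, 44, 55, 100, 156, 193, 210, 214, 214, 214, 214, 214, 213, 214, 213, 214, 214, 213, 214, 214, 214, 213, 213, 213, 213, 214, 213, 213, 
[... 2197 characters left out ...]
, 204, 203]
225 [171, 201, 208, 147, 56, 48, 54, 50, 88, 182, 189, 195]
226 [210, 211, 213, 121, 19, 0, 0, 0, 40, 165, 171, 187]
227 [212, 215, 219, 122, 25, 0, 0, 0, 69, 209, 215, 215]
228 [211, 214, 219, 100, 10, 0, 0, 0, 68, 212, 218, 216]
229 [210, 214, 221, 100, 11, 0, 0, 0, 73, 211, 216, 215]
230 [210, 215, 221, 102, 12, 0, 0, 0, 89, 212, 216, 215]
231 [210, 214, 222, 98, 10, 0, 0, 4, 90, 211, 216, 213]
232 [211, 216, 220, 84, 0, 0, 0, 5, 90, 211, 216, 215]
233 [212, 217, 223, 83, 0, 0, 0, 9, 102, 212, 218, 216]
234 [199, 212, 215, 83, 3, 0, 0, 12, 120, 215, 220, 219]
235 [130, 165, 174, 78, 37, 22, 17, 30, 101, 181, 192, 192]
236 [48, 118, 150, 140, 139, 71, 52, 105, 112, 122, 98, 92]
```

```bash
cat > top.py <<'E'
from h import *
def edges(s,c0,thr):  # subpixel crossings of 1-D profile
    b=s>thr;i=np.nonzero(b[1:]!=b[:-1])[0];return [(c0+k+(thr-s[k])/(s[k+1]-s[k])) for k in i]
def linefit(p,rows,c0,c1,bandfrac=170):
    P=[]
    for r in rows:
        s=p[r,c0:c1].astype(float).min(1);e=edges(s,c0,110)
        # white|dark|white : rise, fall, rise, fall
        if len(e)==4 and e[3]-e[0]<13: 
            lo,hi=int(e[0])+2,int(e[3])-1;x=np.arange(lo,hi+1);w=np.clip(200-p[r,lo:hi+1].astype(float).min(1),0,None)
            P.append((r,(w*x).sum()/w.sum(),(e[0]+e[3])/2))
    P=np.array(P);out=[]
    for j in(1,2):
        q=plane('top',np.c_[P[:,j],P[:,0]],.082);k=np.polyfit(q[:,0],q[:,1],1);out.append((k,q[:,0].mean(),np.polyval(k,q[:,0].mean())))
    return len(P),out
def clip(p,rows,c0,c1,ch):
    C=[]
    for r in rows:
        s=p[r,c0:c1].astype(float)[:,ch];e=edges(s,c0,110)
        if len(e)==2:C.append(((e[0]+e[1])/2,r))
    return plane('top',np.mean(C,0),.086)[0]
if __name__=='__main__':
    import sys;p=np.load(sys.argv[1])['p']
    co=clip(p,range(227,234),292,305,2);cg=clip(p,range(232,238),360,373,0)
    print('clips',co.round(4),cg.round(4),'yaw',np.degrees(np.arctan2(-(co-cg)[0],(co-cg)[1])).round(2))
    for nm,rows,c0,c1,c in(('orange',range(238,274),285,315,co),('green',range(192,226),*map(int,sys.argv[2:4]),cg)):
        try:n,o=linefit(p,rows,c0,c1)
        except Exception as e: print(nm,'none',e);continue
        for k,x,y in o:
            a=np.arctan(k[0]);d=[((c-np.array([x,y,0]))[:2]@[-np.sin(t),np.cos(t)]*1000).round(2) for t in(a,np.radians(-5.4),np.radians(-5.1))]
            print(nm,n,'angle',np.degrees(a).round(2),'need +y mm (own angle,-5.4,-5.1)',d)
E
python3 top.py pics/c_top.npz 345 375; python3 top.py pics/top0.npz 325 352
```

```text
clips [0.5798 0.0285 0.086 ] [nan nan nan] yaw nan
orange none too many indices for array: array is 1-dimensional, but 2 were indexed
green none too many indices for array: array is 1-dimensional, but 2 were indexed
clips [0.5798 0.0285 0.086 ] [ 0.5665 -0.1289  0.086 ] yaw -4.83
orange none too many indices for array: array is 1-dimensional, but 2 were indexed
green 34 angle -5.0 need +y mm (own angle,-5.4,-5.1) [np.float64(-70.4), np.float64(-70.81), np.float64(-70.5)]
green 34 angle -5.12 need +y mm (own angle,-5.4,-5.1) [np.float64(-70.56), np.float64(-70.84), np.float64(-70.54)]
  return _methods._mean(a, axis=axis, dtype=dtype,
  ret = ret.dtype.type(ret / rcount)
```

```bash
sed -i "s/if len(e)==4 and/e=e[:4]\n        if len(e)==4 and s[0]<110 and/" top.py; python3 top.py pics/c_top.npz 345 375 2>/dev/null
python3 - <<'E'
from top import *
p=np.load('pics/c_top.npz')['p'];print(linefit(p,range(239,273),286,306))
E
sed -i 's/285,315,co/286,306,co/' top.py; python3 top.py pics/c_top.npz 345 375 2>/dev/null
```

```text
clips [0.5798 0.0285 0.086 ] [nan nan nan] yaw nan
orange 36 angle -5.17 need +y mm (own angle,-5.4,-5.1) [np.float64(1.21), np.float64(1.45), np.float64(1.14)]
orange 36 angle -5.01 need +y mm (own angle,-5.4,-5.1) [np.float64(1.02), np.float64(1.42), np.float64(1.11)]
green none too many indices for array: array is 1-dimensional, but 2 were indexed
(34, [(array([-0.08930913,  0.07915437]), np.float64(0.5204079382974506), np.float64(0.03267719280996935)), (array([-0.08825091,  0.07864267]), np.float64(0.5204085704007192), np.float64(0.03271613921022206))])
clips [0.5798 0.0285 0.086 ] [nan nan nan] yaw nan
orange 36 angle -5.17 need +y mm (own angle,-5.4,-5.1) [np.float64(1.21), np.float64(1.45), np.float64(1.14)]
orange 36 angle -5.01 need +y mm (own angle,-5.4,-5.1) [np.float64(1.02), np.float64(1.42), np.float64(1.11)]
green none too many indices for array: array is 1-dimensional, but 2 were indexed
```

Emit:
apply_moves --motion '[{"jaw":-1,"xyz":[0,-10,0],"twist":0},{"jaw":-1,"xyz":[0,-20,0],"twist":0},{"jaw":-1,"xyz":[0,-30,0],"twist":0},{"jaw":-1,"xyz":[0,-38,0],"twist":0},{"jaw":-1,"xyz":[0,-41,0],"twist":0}]'

```text
time: 13.02
ee_pos: [0.6303, -0.0708, 0.0712]
tcp_rot: [-180.0, -0.0, 174.6]
wrist_force: [1.9, 2.4, 2.4]
opening: 0.0002
grasp_force: 1.6
```

Emit:
apply_moves --motion '[{"jaw":-1,"xyz":[0,0,0],"twist":0},{"jaw":-1,"xyz":[0,0,0],"twist":0}]'

```text
time: 13.28
ee_pos: [0.6299, -0.0703, 0.0708]
tcp_rot: [-180.0, -0.1, 174.6]
wrist_force: [-0.8, -0.3, -0.1]
opening: -0.0001
grasp_force: 0.0
```

Emit:
apply_moves --motion '[{"jaw":-1,"xyz":[0,-1.5,0],"twist":0},{"jaw":-1,"xyz":[0,-3,0],"twist":0},{"jaw":-1,"xyz":[0,-4,0],"twist":0},{"jaw":-1,"xyz":[0,-4,0],"twist":0},{"jaw":-1,"xyz":[0,-4,0],"twist":0}]'

```text
time: 13.9
ee_pos: [0.6298, -0.0741, 0.0711]
tcp_rot: [180.0, -0.0, 174.6]
wrist_force: [-0.2, 3.0, -1.1]
opening: -0.0
grasp_force: 1.4
```

Emit:
apply_moves --motion '[{"jaw":-1,"xyz":[0,15,0],"twist":0},{"jaw":-1,"xyz":[0,15,-60],"twist":0},{"jaw":-1,"xyz":[30,60,-120],"twist":0},{"jaw":-1,"xyz":[70,100,-150],"twist":0},{"jaw":-1,"xyz":[110,140,-150],"twist":0}]'

```text
time: 14.52
ee_pos: [0.5404, 0.0688, 0.2228]
tcp_rot: [180.0, 0.3, 174.6]
wrist_force: [0.9, 0.4, -0.3]
opening: 0.0005
grasp_force: 0.0
```

Emit:
apply_moves --motion '[{"jaw":-1,"xyz":[30,50,0],"twist":0},{"jaw":-1,"xyz":[30,100,0],"twist":0},{"jaw":-1,"xyz":[30,150,0],"twist":0},{"jaw":-1,"xyz":[30,150,0],"twist":0}]'

```text
time: 15.02
ee_pos: [0.5241, 0.2229, 0.2198]
tcp_rot: [180.0, 0.0, 174.8]
wrist_force: [0.1, 0.4, -0.1]
opening: 0.0002
grasp_force: 0.0
```

```bash
python3 line.py d|grep -v wrist; python3 top.py pics/d_top.npz 355 382
```

```text
15.025 [0.5241 0.2229 0.2198] [1.7999e+02 4.0000e-02 1.7485e+02]
top orange [389.6 115.9] [381, 108, 18, 17, 217] [ 0.8628 -0.2039  0.082 ] gy -0.1212
top orange [298.6 229.4] [297, 225, 5, 10, 41] [0.5818 0.0283 0.082 ] gy 0.0833
top orange [285.4 254.3] [278, 236, 16, 38, 508] [0.5236 0.0604 0.082 ] gy 0.1097
top orange [309.4 256.1] [302, 237, 16, 39, 513] [0.5185 0.0044 0.082 ] gy 0.0535
top green [353.8 209.3] [346, 192, 16, 36, 498] [ 0.6279 -0.1041  0.082 ] gy -0.0441
top green [377.5 210.7] [371, 193, 14, 37, 455] [ 0.6235 -0.1601  0.082 ] gy -0.1004
top green [366.1 234.1] [364, 229, 6, 11, 54] [ 0.5679 -0.1302  0.082 ] gy -0.0758
clips [0.5798 0.0285 0.086 ] [ 0.5665 -0.1289  0.086 ] yaw -4.84
orange 36 angle -5.11 need +y mm (own angle,-5.4,-5.1) [np.float64(1.18), np.float64(1.48), np.float64(1.17)]
orange 36 angle -4.63 need +y mm (own angle,-5.4,-5.1) [np.float64(0.76), np.float64(1.56), np.float64(1.25)]
green 33 angle -5.2 need +y mm (own angle,-5.4,-5.1) [np.float64(-1.58), np.float64(-1.79), np.float64(-1.47)]
green 33 angle -5.05 need +y mm (own angle,-5.4,-5.1) [np.float64(-1.54), np.float64(-1.92), np.float64(-1.6)]
```

Orange needs about +1.0 mm more and green about −1.4 mm.

```bash
python3 -c "
from h import *
tool([.6312,-.0600,.0711],174.65);print()"
```

```text
t 15.12 pos [0.5242 0.2203 0.2199] rot [-1.7998e+02  2.0000e-02  1.7471e+02] shift mm [-132.3 -269.1  149. ] twist 0.001
```

Emit:
apply_moves --motion '[{"jaw":-1,"xyz":[-25,-55,0],"twist":0},{"jaw":-1,"xyz":[-50,-110,0],"twist":0},{"jaw":-1,"xyz":[-80,-165,0],"twist":0},{"jaw":-1,"xyz":[-110,-215,0],"twist":0},{"jaw":-1,"xyz":[-132,-262,30],"twist":0}]'

```text
time: 15.75
ee_pos: [0.6326, -0.0572, 0.1922]
tcp_rot: [-180.0, 0.3, 174.5]
wrist_force: [0.7, 1.1, 0.7]
opening: 0.0001
grasp_force: 0.0
```

Emit:
apply_moves --motion '[{"jaw":-1,"xyz":[0,0,40],"twist":0},{"jaw":-1,"xyz":[0,0,90],"twist":0},{"jaw":-1,"xyz":[0,0,119],"twist":0},{"jaw":-1,"xyz":[0,0,119],"twist":0},{"jaw":-1,"xyz":[0,-4,119],"twist":0}]'

```text
time: 16.38
ee_pos: [0.6315, -0.0583, 0.0728]
tcp_rot: [-180.0, 0.1, 174.6]
wrist_force: [0.2, -0.7, 0.9]
opening: 0.0003
grasp_force: 0.0
```

Emit:
apply_moves --motion '[{"jaw":-1,"xyz":[0,0,0],"twist":0},{"jaw":-1,"xyz":[0,0,0],"twist":0}]'

```text
time: 16.62
ee_pos: [0.6315, -0.0578, 0.0722]
tcp_rot: [-180.0, 0.1, 174.6]
wrist_force: [0.3, -0.2, -0.3]
opening: -0.0003
grasp_force: 0.0
```

```bash
python3 -c "
from h import *
tool([.6297,-.0755,.0711],174.65);print()"
```

```text
t 16.62 pos [ 0.6315 -0.0578  0.0722] rot [-1.8000e+02  1.1000e-01  1.7461e+02] shift mm [  0.1 -17.8   1.1] twist -0.001
```

Emit:
apply_moves --motion '[{"jaw":-1,"xyz":[0,-8,1],"twist":0},{"jaw":-1,"xyz":[0,-14,1],"twist":0},{"jaw":-1,"xyz":[0,-16.5,1],"twist":0},{"jaw":-1,"xyz":[0,-17.8,1],"twist":0},{"jaw":-1,"xyz":[0,-17.8,1],"twist":0}]'

```text
time: 17.25
ee_pos: [0.6292, -0.0753, 0.0698]
tcp_rot: [180.0, -0.0, 174.6]
wrist_force: [-0.1, 1.6, 0.0]
opening: 0.0003
grasp_force: 0.7
```

Emit:
apply_moves --motion '[{"jaw":-1,"xyz":[0,0,0],"twist":0},{"jaw":-1,"xyz":[0,0,0],"twist":0}]'

```text
time: 17.5
ee_pos: [0.6292, -0.0753, 0.0698]
tcp_rot: [-180.0, -0.0, 174.6]
wrist_force: [0.3, 1.0, 0.6]
opening: 0.0
grasp_force: 0.7
```

Emit:
apply_moves --motion '[{"jaw":-1,"xyz":[0,12,0],"twist":0},{"jaw":-1,"xyz":[0,12,-60],"twist":0},{"jaw":-1,"xyz":[10,20,-110],"twist":0},{"jaw":-1,"xyz":[65,22,-110],"twist":0},{"jaw":-1,"xyz":[118,20,-110],"twist":0}]'

```text
time: 18.12
ee_pos: [0.5129, -0.0437, 0.1804]
tcp_rot: [-180.0, 0.1, 174.7]
wrist_force: [0.6, 0.0, 0.6]
opening: -0.0
grasp_force: 0.0
```

Emit:
apply_moves --motion '[{"jaw":-1,"xyz":[0,0,0],"twist":0},{"jaw":-1,"xyz":[0,0,50],"twist":0},{"jaw":-1,"xyz":[0,0,109],"twist":0},{"jaw":-1,"xyz":[0,0,109],"twist":0},{"jaw":-1,"xyz":[0,0,109],"twist":0}]'

```text
time: 18.75
ee_pos: [0.5149, -0.0443, 0.073]
tcp_rot: [-180.0, 0.1, 174.6]
wrist_force: [0.3, -0.6, 0.7]
opening: 0.0
grasp_force: 0.0
```

```bash
python3 -c "
from h import *
tool([.515,-.0252,.0713],174.6);print()"
```

```text
t 18.75 pos [ 0.5149 -0.0443  0.073 ] rot [-1.8000e+02  1.2000e-01  1.7463e+02] shift mm [ 1.7 19.1  1.7] twist 0.001
```

Emit:
apply_moves --motion '[{"jaw":-1,"xyz":[1.5,8,1.5],"twist":0},{"jaw":-1,"xyz":[1.5,15,1.5],"twist":0},{"jaw":-1,"xyz":[1.5,18,1.5],"twist":0},{"jaw":-1,"xyz":[1.5,19.1,1.5],"twist":0},{"jaw":-1,"xyz":[1.5,19.1,1.5],"twist":0}]'

```text
time: 19.38
ee_pos: [0.514, -0.0253, 0.0695]
tcp_rot: [180.0, 0.0, 174.6]
wrist_force: [1.0, -1.9, 0.7]
opening: -0.0001
grasp_force: 0.5
```

Emit:
apply_moves --motion '[{"jaw":-1,"xyz":[0,0,0],"twist":0},{"jaw":-1,"xyz":[0,0,0],"twist":0}]'

```text
time: 19.62
ee_pos: [0.5138, -0.0253, 0.0692]
tcp_rot: [180.0, -0.0, 174.6]
wrist_force: [-0.4, -0.3, 0.6]
opening: 0.0003
grasp_force: 0.2
```

Retreating up and over to the knob, and measuring.

Emit:
apply_moves --motion '[{"jaw":-1,"xyz":[0,-15,0],"twist":0},{"jaw":-1,"xyz":[0,-15,-60],"twist":0},{"jaw":-1,"xyz":[0,10,-120],"twist":0},{"jaw":-1,"xyz":[8,70,-130],"twist":0},{"jaw":-1,"xyz":[14,130,-130],"twist":0}]'

```text
time: 20.25
ee_pos: [0.5128, 0.106, 0.2011]
tcp_rot: [179.9, 0.2, 174.5]
wrist_force: [1.1, -0.5, 0.2]
opening: 0.0001
grasp_force: 0.0
```

Emit:
apply_moves --motion '[{"jaw":-1,"xyz":[5,60,0],"twist":0},{"jaw":-1,"xyz":[5,122,0],"twist":0},{"jaw":0.2,"xyz":[5,122,0],"twist":0},{"jaw":0.2,"xyz":[5,122,0],"twist":0}]'

```text
time: 20.75
ee_pos: [0.5186, 0.2268, 0.199]
tcp_rot: [-180.0, -0.0, 174.6]
wrist_force: [0.2, -0.3, -0.3]
opening: 0.0358
grasp_force: 0.0
```

```bash
python3 line.py e|grep -v wrist; python3 top.py pics/e_top.npz 355 382; python3 look.py w5|grep -v orange|grep -v green
```

```text
20.75 [0.5186 0.2268 0.199 ] [-1.7996e+02 -4.0000e-02  1.7465e+02]
top orange [389.6 115.9] [381, 108, 18, 17, 217] [ 0.8628 -0.2039  0.082 ] gy -0.1212
top orange [298.6 229.4] [297, 225, 5, 10, 41] [0.5818 0.0283 0.082 ] gy 0.0833
top orange [285.  254.1] [277, 236, 17, 38, 503] [0.524  0.0613 0.082 ] gy 0.1107
top orange [309.  256.1] [301, 237, 16, 39, 513] [0.5185 0.0054 0.082 ] gy 0.0545
top green [354.3 209.4] [347, 192, 15, 36, 497] [ 0.6276 -0.1052  0.082 ] gy -0.0453
top green [378.1 211.1] [371, 193, 14, 37, 451] [ 0.6225 -0.1615  0.082 ] gy -0.1018
top green [366.1 233.9] [364, 229, 6, 11, 56] [ 0.5684 -0.1302  0.082 ] gy -0.0758
clips [0.5798 0.0285 0.086 ] [ 0.5665 -0.1289  0.086 ] yaw -4.84
orange 36 angle -5.16 need +y mm (own angle,-5.4,-5.1) [np.float64(0.23), np.float64(0.48), np.float64(0.17)]
orange 36 angle -5.06 need +y mm (own angle,-5.4,-5.1) [np.float64(0.23), np.float64(0.58), np.float64(0.27)]
green 33 angle -4.93 need +y mm (own angle,-5.4,-5.1) [np.float64(-0.03), np.float64(-0.53), np.float64(-0.21)]
green 33 angle -5.16 need +y mm (own angle,-5.4,-5.1) [np.float64(-0.29), np.float64(-0.55), np.float64(-0.23)]
t 20.85 pos [0.5188 0.226  0.1994] rot [-179.99   -0.    174.54] shift mm [-30.2   1.9 114.4] twist -0.001
red [197.6 194.8] [166, 182, 49, 42, 525] z.085 [0.5043 0.1639 0.085 ] box@.085 [[0.5084, 0.1391], [0.5119, 0.1759], [0.4941, 0.1603], [0.5268, 0.1545]]
red [282.  205.7] [263, 188, 39, 36, 1210] z.085 [0.5188 0.2261 0.085 ] box@.085 [[0.5177, 0.2117], [0.5205, 0.2412], [0.5051, 0.2278], [0.5336, 0.2251]]
red [509.2 334.5] [486, 312, 45, 45, 1164] z.085 [0.6522 0.4085 0.085 ] box@.085 [[0.6505, 0.3889], [0.6538, 0.4268], [0.6295, 0.4056], [0.6758, 0.4102]]
```

Both stops are within about 0.3 mm. Gripping the knob to push it home.

Emit:
apply_moves --motion '[{"jaw":0.2,"xyz":[0,0.5,40],"twist":0},{"jaw":0.2,"xyz":[0,0.5,80],"twist":0},{"jaw":0.2,"xyz":[0,0.5,115],"twist":0},{"jaw":0.2,"xyz":[0,0.5,115],"twist":0},{"jaw":-0.5,"xyz":[0,0.5,115],"twist":0}]'

```text
time: 21.52
ee_pos: [0.5194, 0.2275, 0.0861]
tcp_rot: [179.9, 0.1, 174.6]
wrist_force: [0.4, 0.4, 0.8]
opening: 0.0343
grasp_force: 0.0
```

Emit:
apply_moves --motion '[{"jaw":-0.5,"xyz":[0,0,0],"twist":0},{"jaw":-0.5,"xyz":[0,0,0],"twist":0},{"jaw":-0.5,"xyz":[0,0,0],"twist":0}]'

```text
time: 21.9
ee_pos: [0.5194, 0.227, 0.0865]
tcp_rot: [-180.0, 0.1, 174.6]
wrist_force: [-0.6, -5.7, 0.8]
opening: 0.0305
grasp_force: 49.8
```

Emit:
apply_moves --motion '[{"jaw":-0.5,"xyz":[-8,0,0],"twist":0},{"jaw":-0.5,"xyz":[-16,0,0],"twist":0},{"jaw":-0.5,"xyz":[-24,0,0],"twist":0},{"jaw":-0.5,"xyz":[-31,0,0],"twist":0},{"jaw":-0.5,"xyz":[-33,0,0],"twist":0}]'

```text
time: 22.52
ee_pos: [0.5495, 0.2243, 0.0864]
tcp_rot: [-180.0, -0.2, 174.6]
wrist_force: [-23.8, -3.2, 11.7]
opening: 0.0303
grasp_force: 50.7
```

At the home end stop (30.2 mm of travel, −24 N). Relax, release, rise and check.

Emit:
apply_moves --motion '[{"jaw":-0.5,"xyz":[2.5,0,0],"twist":0},{"jaw":0.2,"xyz":[2.5,0,0],"twist":0},{"jaw":0.2,"xyz":[2.5,0,0],"twist":0},{"jaw":0.2,"xyz":[2.5,0,0],"twist":0},{"jaw":0.2,"xyz":[2.5,0,-40],"twist":0}]'

```text
time: 23.15
ee_pos: [0.5476, 0.2245, 0.1219]
tcp_rot: [-179.9, -0.3, 174.6]
wrist_force: [0.8, -0.3, 0.6]
opening: 0.0513
grasp_force: 0.0
```

Emit:
apply_moves --motion '[{"jaw":0.2,"xyz":[0,0,-40],"twist":0},{"jaw":0.2,"xyz":[25,0,-80],"twist":0},{"jaw":0.2,"xyz":[50,0,-125],"twist":0},{"jaw":0.2,"xyz":[50,0,-125],"twist":0},{"jaw":0.2,"xyz":[50,0,-125],"twist":0}]'

```text
time: 23.78
ee_pos: [0.4994, 0.2299, 0.2491]
tcp_rot: [180.0, 0.0, 174.6]
wrist_force: [-0.0, -1.4, -1.2]
opening: 0.0511
grasp_force: 0.0
```

```bash
python3 line.py f|grep top; python3 top.py pics/f_top.npz 355 382; python3 look.py w6|grep -v orange|grep -v green
python3 - <<'E'
import numpy as np,cv2
a,b=[np.load(f'pics/{f}.npz')['p'].astype(int) for f in('top0','f_top')]
d=(abs(a-b).max(2)>60).astype(np.uint8)
n,l,s,c=cv2.connectedComponentsWithStats(d)
print([s[i].tolist() for i in range(1,n) if s[i,4]>15])
E
```

```text
top orange [389.6 115.9] [381, 108, 18, 17, 217] [ 0.8628 -0.2039  0.082 ] gy -0.1212
top orange [298.6 229.4] [297, 225, 5, 10, 41] [0.5818 0.0283 0.082 ] gy 0.0833
top orange [285.  254.2] [277, 236, 17, 38, 505] [0.5238 0.0613 0.082 ] gy 0.1107
top orange [309.  256.1] [301, 237, 16, 39, 513] [0.5185 0.0054 0.082 ] gy 0.0545
top green [354.2 209.4] [347, 192, 15, 36, 500] [ 0.6276 -0.105   0.082 ] gy -0.0451
top green [378.1 211.1] [371, 193, 14, 37, 450] [ 0.6225 -0.1615  0.082 ] gy -0.1018
top green [366.2 234. ] [364, 229, 6, 11, 55] [ 0.5682 -0.1305  0.082 ] gy -0.0761
clips [0.5798 0.0285 0.086 ] [ 0.5665 -0.1289  0.086 ] yaw -4.84
orange 36 angle -5.15 need +y mm (own angle,-5.4,-5.1) [np.float64(0.23), np.float64(0.49), np.float64(0.17)]
orange 36 angle -5.07 need +y mm (own angle,-5.4,-5.1) [np.float64(0.23), np.float64(0.58), np.float64(0.27)]
green 33 angle -4.92 need +y mm (own angle,-5.4,-5.1) [np.float64(0.01), np.float64(-0.51), np.float64(-0.19)]
green 33 angle -5.15 need +y mm (own angle,-5.4,-5.1) [np.float64(-0.26), np.float64(-0.53), np.float64(-0.21)]
t 23.88 p
[... 285 characters left out ...]
 41, 32, 337] z.085 [0.5021 0.1615 0.085 ] box@.085 [[0.5059, 0.1375], [0.5094, 0.1747], [0.4927, 0.1586], [0.5229, 0.1536]]
red [280.5 242.7] [265, 227, 32, 30, 800] z.085 [0.5504 0.2234 0.085 ] box@.085 [[0.5483, 0.2089], [0.5511, 0.239], [0.5347, 0.2254], [0.5652, 0.2225]]
red [475.3 316.1] [455, 302, 34, 31, 411] z.085 [0.6485 0.4115 0.085 ] box@.085 [[0.6484, 0.3913], [0.6514, 0.4252], [0.6318, 0.407], [0.6686, 0.4096]]
[[87, 154, 287, 266, 20491], [316, 189, 33, 40, 942], [10, 193, 64, 147, 1225], [354, 192, 32, 40, 907], [98, 194, 19, 12, 65], [257, 226, 16, 8, 68], [314, 238, 30, 41, 828], [99, 337, 29, 13, 165], [66, 353, 9, 5, 27], [91, 358, 127, 62, 4805], [242, 398, 59, 22, 568]]
```

```bash
python3 -c "
from workcell import bot
print(bot.job_done())"
```

```text
the job is handed in; nothing more can be done
None
```

The job is handed in: I pulled the knob right out, slid the orange and green stops to within about 0.3 mm of their clips, and pushed the knob fully home. I saw no bystander contact, but only the tin was re-measured at the end (unmoved within about 1 mm).

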